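Feed the stickered jars into the dispatch lane

TASK

Load the two loose amber jars with a white sticker on the lid into the railed dispatch lane, behind the jar already in it. Take one jar at a time: stand it upright on the open apron in front of the lane and let go of it, then push it from behind with the fingers until the whole jar is between the rails, and only then fetch the other; push the second so that the three jars stand touching in single file with the first against the end stop. Leave the plain-lidded jar that stands among them where it is, and tip nothing over.

Things in the scene. Friction and masses are not known exactly. Their poses are not given: they have to be found in the camera images.
- lane: dispatch lane: fixed straight guide, aluminium deck 335 x 104 mm, 8 mm thick. Origin at table height under the middle of its mouth (yellow line); x points into the lane towards the end stop, y across, z up. Deck from x = -110 to 225 mm. Three touching jars just fill it: centres at about x = 171, 104 and 36 mm, the last jar's back within 2 mm of the mouth
- lane_mouth (a point): middle of the mouth, on the deck (8 mm over the table); axes as the lane's. From here to the stop round side rails, 16 and 52 mm over the deck, stand 74 mm apart (inside), on posts 90 mm tall. From 26 mm inside, blue hold-down lips overhang both sides, 85 to 89 mm over the deck with a 50 mm slot between: jars cannot be lowered in, only slid in
- lane_stop (a point): middle of the end stop's rubber face, at deck height, 205 mm inside the mouth; axes as the lane's
- lane_apron (a point): a good place to stand a jar: on the deck of the open apron, on the lane's centre line, 55 mm before the mouth; axes as the lane's. Beside the apron only the low rods run on, flaring from 74 to 96 mm apart, tops 20 mm over the deck; open all round above that. The deck is a step of 8 mm over the table
- jar_first: closed amber glass jar with black screw lid, 68 mm diameter, 78 mm tall, 165 g nominal; origin at the centre of its underside, z up along the jar. White sticker on the lid. Already stands in the lane, somewhere between the mouth and the stop; it slides on when pushed by the next jar
- jar_a: closed amber glass jar with black screw lid, 68 mm diameter, 78 mm tall, 165 g nominal; origin at the centre of its underside, z up along the jar. White sticker on the lid. One of the two jars to load; stands on the table to the robot's left. Either may go first
- jar_b: closed amber glass jar with black screw lid, 68 mm diameter, 78 mm tall, 165 g nominal; origin at the centre of its underside, z up along the jar. White sticker on the lid. The other jar to load; stands on the table to the robot's left
- jar_plain: closed amber glass jar with black screw lid, 68 mm diameter, 78 mm tall, 165 g nominal; origin at the centre of its underside, z up along the jar. Plain black lid without a sticker. Stands on the table to the robot's left among the jars to load; not to be loaded

How it is judged (in metres and radians):
On the way, in this order (a step that is already met when the one before it is completed fails the run):
1. one stickered jar stands upright on the apron before the mouth, let go (((x of jar_a in the frame of lane_mouth between -0.115 and -0.005 m and y of jar_a in the frame of lane_mouth between -0.035 and 0.035 m and z of jar_a in the frame of lane_mouth between -0.006 and 0.006 m and angle between jar_a's own z axis and vertical below 0.1 rad and linear speed of jar_a below 0.03 m/s and contact force between the fingers and jar_a below 0.2 N) or (x of jar_b in the frame of lane_mouth between -0.115 and -0.005 m and y of jar_b in the frame of lane_mouth between -0.035 and 0.035 m and z of jar_b in the frame of lane_mouth between -0.006 and 0.006 m and angle between jar_b's own z axis and vertical below 0.1 rad and linear speed of jar_b below 0.03 m/s and contact force between the fingers and jar_b below 0.2 N))), for 0.1 s.
2. that jar is pushed in between the rails (((x of jar_a in the frame of lane_mouth above 0.02 m and y of jar_a in the frame of lane_mouth between -0.015 and 0.015 m and z of jar_a in the frame of lane_mouth between -0.006 and 0.006 m and angle between jar_a's own z axis and vertical below 0.15 rad) or (x of jar_b in the frame of lane_mouth above 0.02 m and y of jar_b in the frame of lane_mouth between -0.015 and 0.015 m and z of jar_b in the frame of lane_mouth between -0.006 and 0.006 m and angle between jar_b's own z axis and vertical below 0.15 rad))), for 0.1 s.
3. the other stickered jar stands upright on the apron, let go, with the first one in the lane ((((x of jar_a in the frame of lane_mouth above 0.02 m and y of jar_a in the frame of lane_mouth between -0.015 and 0.015 m and z of jar_a in the frame of lane_mouth between -0.006 and 0.006 m and angle between jar_a's own z axis and vertical below 0.15 rad) and (x of jar_b in the frame of lane_mouth between -0.115 and -0.005 m and y of jar_b in the frame of lane_mouth between -0.035 and 0.035 m and z of jar_b in the frame of lane_mouth between -0.006 and 0.006 m and angle between jar_b's own z axis and vertical below 0.1 rad and linear speed of jar_b below 0.03 m/s and contact force between the fingers and jar_b below 0.2 N)) or ((x of jar_b in the frame of lane_mouth above 0.02 m and y of jar_b in the frame of lane_mouth between -0.015 and 0.015 m and z of jar_b in the frame of lane_mouth between -0.006 and 0.006 m and angle between jar_b's own z axis and vertical below 0.15 rad) and (x of jar_a in the frame of lane_mouth between -0.115 and -0.005 m and y of jar_a in the frame of lane_mouth between -0.035 and 0.035 m and z of jar_a in the frame of lane_mouth between -0.006 and 0.006 m and angle between jar_a's own z axis and vertical below 0.1 rad and linear speed of jar_a below 0.03 m/s and contact force between the fingers and jar_a below 0.2 N)))), for 0.1 s.
At the end, for the whole second after the job is handed in: All three stickered jars stand upright (0.1 rad) and at rest on the lane deck, within 15 mm of its centre line; the first within 9 mm of the end stop, the next centre at least 94.5 mm and the last at least 26 mm past the mouth (each within about 10 mm of a closed file) (x of jar_first in the frame of lane_mouth above 0.162 m and y of jar_first in the frame of lane_mouth between -0.015 and 0.015 m and z of jar_first in the frame of lane_mouth between -0.006 and 0.006 m and angle between each of jar_first, jar_a, jar_b's own z axis and vertical below 0.1 rad and linear speed of each of jar_first, jar_a, jar_b below 0.02 m/s and y of jar_a in the frame of lane_mouth between -0.015 and 0.015 m and z of jar_a in the frame of lane_mouth between -0.006 and 0.006 m and y of jar_b in the frame of lane_mouth between -0.015 and 0.015 m and z of jar_b in the frame of lane_mouth between -0.006 and 0.006 m and ((x of jar_a in the frame of lane_mouth above 0.0945 m and x of jar_b in the frame of lane_mouth above 0.026 m) or (x of jar_b in the frame of lane_mouth above 0.0945 m and x of jar_a in the frame of lane_mouth above 0.026 m))); the robot touches nothing.
It fails at once if a jar is tipped over (angle between any of jar_first, jar_a, jar_b, jar_plain's own z axis and vertical above 0.6 rad).
It fails at once if the plain-lidded jar among the jars to load is moved more than 30 mm (distance of jar_plain from where it was at the start of the episode above 0.03 m).
It also fails if it takes over 72 s, if anything falls off the work surface, if the arm or the gripper's body presses on something with over 40 N, if the wrist force passes 120 N, or if a joint passes its speed limit or range.

ROBOT

A 6-joint arm with a two-finger parallel gripper is mounted at the origin on the work surface; the furniture and walls round the work are solid. World frame = base frame: x ahead of the robot, y to its left, z up, the work surface at z = 0. Lengths are in mm, angles in rad, forces in N, time in s.
With the tool pointing down it reaches from about 300 to 775 mm from the base axis. Payload 14.6 kg.
Tool frame: the origin (TCP) lies between the finger pads; the fingertips stand 11 mm ahead of it and the grasp point (between the pads) lies 8 mm behind it; z points along the fingers, y is the direction in which the jaws open and shut (so a half turn about z gives the same grasp; the last joint's range is limited). The gripper opens to 94 mm and grips with 3 to 60 N. Pads are 16 mm wide; open, the fingers measure 119 mm over their backs; the gripper's body (75 mm by 177 mm) begins 78 mm behind the grasp point.
Start: joints at [1.282, 0.3, 1.521, -0, 1.321, -0.067], TCP at [120.99, 536.517, 177.746] pointing down, gripper open.
Joint ranges: [-3.03, 3.03], [-0.79, 2.21], [0.23, 2.52], [-1.04, 4.18], [0, 3.07], [-2.55, 2.55]. Speed limits (rad/s): [2.22, 2.22, 2.57, 3.14, 3.14, 3.14].

INTERFACE

Orientations are given as [roll, pitch, yaw] about the fixed x, y, z axes, in that order (R = Rz(yaw) Ry(pitch) Rx(roll)).
In Python, from cell import * gives the robot as it stands.
- The arm moves only by the tool arm_command, never from a script. Its argument "deltas" is a list of rows, each an object with "xyz": the shift along the world's x, y, z in m, a list of three; "turn": the turn, a rotation vector about the world's x, y, z in rad, a list of three. A call has 1 to 12 rows; each row shifts and turns the commanded pose from where the row before left it; what a row does not reach is not made up. A row lasts 1/8 s, in which the tool goes at most 62.5 mm and 10.7 degrees, less where a joint would pass 70% of its speed; a pose out of reach is approached as far as the arm can. A call with a gripper value outside its range is refused whole. "gripper" is the closure, from 0 (fully open) to 1 (shut), set as the call begins (left out, the last holds). The fingers move at their own pace and stop on an object; "force" is the grip in N (left out, the last holds). Time passes only in rows, so rows that do not move let the fingers close. It gives the time, the measured TCP pose, the force and the opening at its end, in the units of the state.
- read_state(): the state, without advancing time (a new reading comes with each control period).
- camera(name): name is "side" or "top"; returns a dict with "color" (400x640x3 uint8, red, green, blue), "fx", "fy", "cx", "cy" (pixels), "k1" (the pictures are not rectified: a ray, as slopes to the right and down, at radius r is drawn at 1 + k1 r^2 times it, then the intrinsics apply), "rvec" (rotation vector, rad) and "tvec" (3), from world to camera coordinates, as OpenCV has them. Camera axes: x right, y down, z forward; pixel columns grow to the right and rows downward; lengths in mm; the calibration is good to about 2 mm. A picture is of the moment at which its call begins. There is no depth.
- sign_off(): hands the job in, once; it reports no verdict.
The state is a dict: "clock": time; "joints": joint angles; "qd": joint speeds; "effort": joint torques, N m; "eef_pos": TCP position; "eef_rot": TCP orientation; "wrist_force": force on the tool from outside, world axes, zero at the start; "moment": the same for the moment, N m; "finger_gap": finger opening in mm.
Only numpy, scipy, OpenCV 4.12 (cv2) and the standard library are available. Lean on these libraries where they do the work, as an engineer would, in place of code of your own. Each camera call takes 0.05 s, during which the arm holds its last target.

## Working session

There is one attempt and no reset: what is moved stays moved. The work goes in short steps, Python scripts to look and compute and a tool call to move; the robot and the scene stay as the last step left them, time stands still between calls to the robot, and variables do not carry over. Pictures are saved under pics/ and viewed, and the job is handed in when it is done.

Besides the shell and the picture viewer there is one more tool, called after ">>>" by a JSON object that holds its "api" and its "payload", one argument or row to a line. arm_command: Moves the arm, as the interface text tells. Its arguments: {"type":"object","properties":{"deltas":{"type":"array","items":{"type":"object","properties":{"xyz":{"type":"array","items":{"type":"number"}},"turn":{"type":"array","items":{"type":"number"}}}}},"gripper":{"type":"number"},"force":{"type":"number"}},"required":["deltas"]}

```bash
mkdir -p pics; ls; python3 - <<'E'
from cell import *
import cv2
print(read_state())
for n in ("top","side"):
    c=camera(n); cv2.imwrite(f"pics/{n}0.png",c["color"][:,:,::-1]); c.pop("color"); print(n,c)
E
```

```text
pics
{'clock': 0.0, 'joints': array([ 1.28240329e+00,  3.00457923e-01,  1.52162473e+00, -1.77058689e-05,
        1.32070169e+00, -6.65985367e-02]), 'qd': array([ 1.36715277e-03, -6.37820361e-05,  1.97523220e-04,  8.84580734e-05,
       -5.38852770e-04,  1.61263951e-03]), 'effort': array([ 1.86347620e-04, -5.31804156e+01, -3.52746892e+01,  7.08380900e-02,
        2.43949756e-02, -2.31026569e-06]), 'eef_pos': array([120.90656108, 536.22303925, 177.17511657]), 'eef_rot': array([-3.14040246e+00, -6.21943872e-05,  2.91980251e+00]), 'wrist_force': array([-0.05137428,  0.3224593 ,  0.31157508]), 'moment': array([-0.06201256,  0.0034047 , -0.01780124]), 'finger_gap': 93.91260719109034}
top {'fx': 424.8471556407882, 'fy': 424.8471556407882, 'cx': 323.49637877623996, 'cy': 193.84864368461913, 'k1': -0.07189476284880807, 'rvec': array([ 2.14059488, -2.19812758,  0.13120606]), 'tvec': array([  53.19660577,  418.6916232 , 1188.23468556])}
side {'fx': 379.8981652670772, 'fy': 379.8981652670772, 'cx': 312.7519593036404, 'cy': 197.4382301288703, 'k1': -0.0612194462864364, 'rvec': array([ 2.24835678, -0.3504688 ,  0.17869443]), 'tvec': array([-371.80587741,  128.22189131,  901.18909478])}
```

View pics/top0.png

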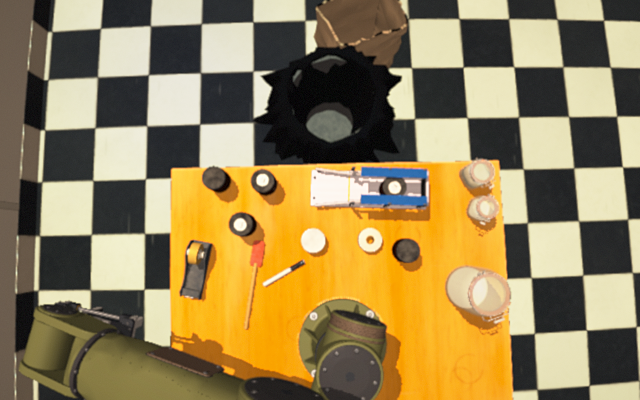

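View pics/side0.png

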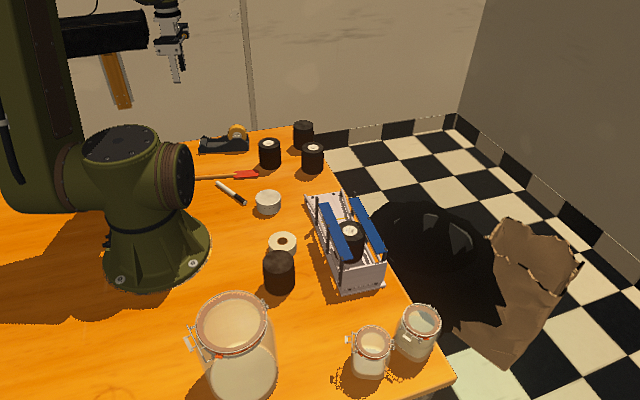

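The top view shows the stickered jars at about (263,181) and (242,224), and the plain one at (215,179). The lane runs from (312,188) to (430,188), with its mouth line near (350,188) and jar_first at (395,187). Next I'll measure them.

```bash
cat > h.py <<'E'
from cell import *
import cv2, numpy as np
def ray(c,uv):
    K=np.array([[c["fx"],0,c["cx"]],[0,c["fy"],c["cy"]],[0,0,1.]])
    n=cv2.undistortPoints(np.array(uv,float).reshape(-1,1,2),K,np.array([c["k1"],0,0,0,0.])).reshape(-1,2)
    R=cv2.Rodrigues(c["rvec"])[0]
    d=np.c_[n,np.ones(len(n))]@R
    return -R.T@c["tvec"],d
def onz(c,uv,z):
    o,d=ray(c,uv); return o+d*((z-o[2])/d[:,2])[:,None]
def tri(c1,uv1,c2,uv2):
    o1,d1=ray(c1,[uv1]);o2,d2=ray(c2,[uv2]);d1=d1[0]/np.linalg.norm(d1);d2=d2[0]/np.linalg.norm(d2)
    t=np.linalg.lstsq(np.c_[d1,-d2],o2-o1,rcond=None)[0]
    a=o1+t[0]*d1;b=o2+t[1]*d2
    return (a+b)/2,np.linalg.norm(a-b)
def project(c,P):
    K=np.array([[c["fx"],0,c["cx"]],[0,c["fy"],c["cy"]],[0,0,1.]])
    return cv2.projectPoints(np.array(P,float).reshape(-1,1,3),c["rvec"],c["tvec"],K,np.array([c["k1"],0,0,0,0.]))[0].reshape(-1,2)
def blobs(mask,amin=8):
    n,l,s,ct=cv2.connectedComponentsWithStats(mask.astype(np.uint8))
    return [(ct[i],s[i]) for i in range(1,n) if s[i][4]>=amin]
E
python3 - <<'E'
from h import *
C={n:camera(n) for n in("top","side")}
for n,roi in (("top",(165,290,150,440)),("side",(100,300,180,400))):
    c=C[n];im=c["color"];hsv=cv2.cvtColor(im,cv2.COLOR_RGB2HSV)
    y0,y1,x0,x1=roi
    w=np.zeros(im.shape[:2],bool)
    w[y0:y1,x0:x1]=((hsv[...,1]<70)&(hsv[...,2]>150))[y0:y1,x0:x1]
    for ct,s in blobs(w): print(n,"white",ct.round(1),s,onz(c,[ct],78)[0].round(1))
    d=np.zeros_like(w); d[y0:y1,x0:x1]=(hsv[...,2]<60)[y0:y1,x0:x1]
    for ct,s in blobs(d,40): print(n,"dark",ct.round(1),s,onz(c,[ct],78)[0].round(1))
    b=(hsv[...,0]>100)&(hsv[...,0]<130)&(hsv[...,1]>120)
    for ct,s in blobs(b,40): print(n,"blue",ct.round(1),s,onz(c,[ct],97)[0].round(1))
c=C["top"];cv2.imwrite("pics/topl.png",cv2.resize(c["color"][155:225,295:445,::-1],None,fx=5,fy=5,interpolation=cv2.INTER_NEAREST))
cv2.imwrite("pics/topj.png",cv2.resize(c["color"][155:245,185:295,::-1],None,fx=5,fy=5,interpolation=cv2.INTER_NEAREST))
c=C["side"];cv2.imwrite("pics/sidel.png",cv2.resize(c["color"][180:300,295:395,::-1],None,fx=5,fy=5,interpolation=cv2.INTER_NEAREST))
E
```

```text
top white [221.9 165.4] [200 165  54   3  87] [499.7 319.6  78. ]
top white [342.  187.5] [ 311  167   74   41 2146] [429.8  -8.3  78. ]
top white [371. 167.] [365 167  13   1  13] [484.6 -89.7  78. ]
top white [427.1 187.8] [426 171   3  32  71] [ 423.2 -241.8   78. ]
top white [262.1 179.7] [256 174  13  13 139] [457.1 209.2  78. ]
top white [412.4 187. ] [404 177  17  20 270] [ 426.4 -201.3   78. ]
top white [159.6 205.5] [ 150  178   21   56 1107] [393.4 491.3  78. ]
top white [394.2 186.9] [388 181  13  13 127] [ 428. -151.   78.]
top white [401.1 206.2] [388 205  28   3  70] [ 374.6 -167.5   78. ]
top white [239.6 224.2] [233 218  14  13 141] [337.3 271.6  78. ]
top white [312.8 240. ] [302 229  23  23 442] [289.7  74.8  78. ]
top white [369.5 239.4] [359 228  23  23 342] [287.1 -77.9  78. ]
top white [187.  251.3] [186 249   3   5  11] [267.7 414.8  78. ]
top white [201.6 253.9] [199 252   5   5  18] [259.7 375.2  78. ]
top white [276.9 276.3] [263 268  29  18 115] [195.7 173.2  78. ]
top white [154.5 289. ] [150 289  10   1  10] [168.7 503.4  78. ]
top dark [163.3 169.8] [150
[... 2263 characters left out ...]
 [87.4 59.6 78. ]
side dark [356.5 181.7] [334 167  47  31 842] [515.9  18.1  78. ]
side dark [389.6 227.7] [ 369  187   31   93 1522] [ 520.9 -162.1   78. ]
side dark [238.9 198.3] [234 194  11  10  46] [212.4  42.1  78. ]
side dark [316.5 210.9] [315 199   4  26  49] [380.3 -58.5  78. ]
side dark [354.4 249.7] [339 222  29  64 445] [ 418.4 -199.6   78. ]
side dark [327.4 240.1] [326 227   4  27  53] [ 373. -156.   78.]
side dark [194.1 269.1] [180 247  29  37 107] [  88.1 -151.8   78. ]
side dark [279.4 280.7] [263 262  32  34 553] [ 246.  -231.1   78. ]
side blue [367.6 225.4] [349 197  39  57 633] [ 466.1 -157.5   97. ]
side blue [335.4 231.4] [318 202  35  59 635] [ 391.5 -153.5   97. ]
```

View pics/topl.png

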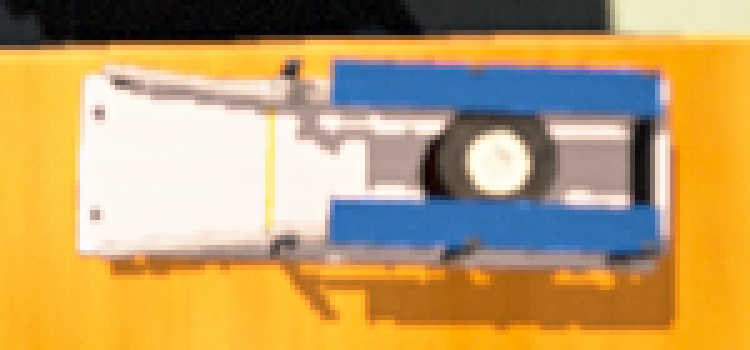

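View pics/topj.png

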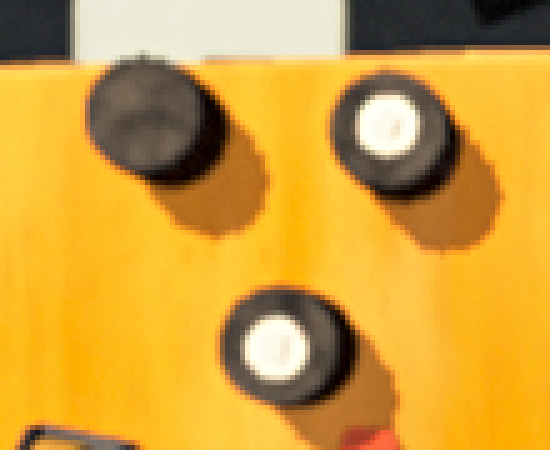

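View pics/sidel.png

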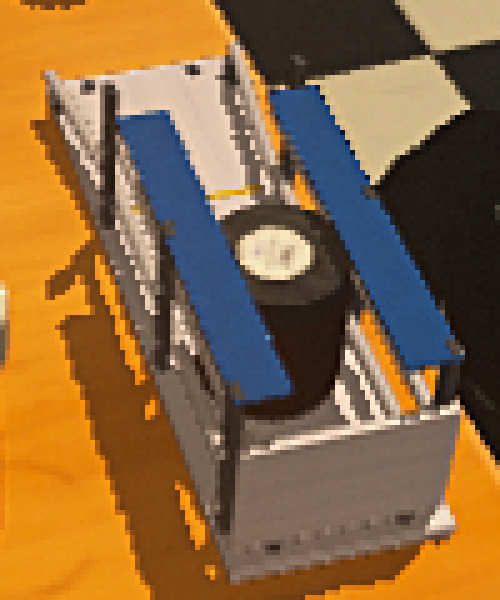

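```bash
python3 - <<'E'
from h import *
C={n:camera(n) for n in("top","side")}
t,s=C["top"],C["side"]
for a,b,m in (((262.1,179.7),(312.9,146.8),"far"),((239.6,224.2),(268,141.7),"near"),((394.2,186.9),(349.5,230),"first")):
    print(m,tri(t,a,s,b))
print("first z86",onz(t,[(394.2,186.9)],86))
for n,c in C.items():
    im=c["color"];hsv=cv2.cvtColor(im,cv2.COLOR_RGB2HSV)
    b=(hsv[...,0]>100)&(hsv[...,0]<130)&(hsv[...,1]>120)
    nn,l,st,ct=cv2.connectedComponentsWithStats(b.astype(np.uint8))
    for i in range(1,nn):
        if st[i][4]<300: continue
        ys,xs=np.nonzero(l==i); P=onz(c,np.c_[xs,ys],97)[:,:2]
        r=cv2.minAreaRect(P.astype(np.float32)); print(n,"lip",np.round(cv2.boxPoints(r),1).tolist(),r[2])
    y=(hsv[...,0]>=21)&(hsv[...,0]<=33)&(hsv[...,1]>90)
    m=np.zeros_like(y)
    if n=="top": m[172:208,344:354]=1
    else: m[205:235,315:355]=1
    ys,xs=np.nonzero(y&m)
    if len(xs):
        P=onz(c,np.c_[xs,ys],8)[:,:2]; print(n,"yellow",len(xs),P.mean(0),P.min(0),P.max(0)); 
    print(project(c,[[428,-60,8]]))
# deck front edge & stop
print("deck rear edge", onz(t,[(311.5,180),(311.5,196)],8).round(1).tolist(), "stop", onz(t,[(422,187)],60))
for jar in ((457,210),(338,274)): pass
print("plain lid ctr", onz(t,[(213.5,177.5)],78))
E
```

```text
far (array([457.62414735, 208.89633683,  79.75313859]), np.float64(1.6289476086209105))
near (array([337.59555285, 270.68855592,  82.58261266]), np.float64(1.0991256265712033))
first (array([ 426.91648332, -149.51891043,   86.78883638]), np.float64(0.11233919680086953))
first z86 [[ 426.95925632 -149.64381124   86.        ]]
top lip [[447.1000061035156, -235.3000030517578], [471.0, -236.60000610351562], [480.79998779296875, -62.900001525878906], [456.8999938964844, -61.5]] 86.76427459716797
top lip [[374.0, -228.60000610351562], [401.3999938964844, -230.0], [410.29998779296875, -57.70000076293945], [382.8999938964844, -56.29999923706055]] 87.03787231445312
top yellow 33 [432.52599981 -30.86420156] [401.92527319 -33.30908742] [465.91719599 -28.26083806]
[[358.6559857  190.74043166]]
side lip [[449.0, -239.60000610351562], [474.29998779296875, -241.10000610351562], [484.8999938964844, -59.29999923706055], [459.6000061035156, -57.79999923706055]] 86.64391326904297
side lip [[374.20001220703125, -233.6999969482422], [399.29998779296875, -235.1999969482422], [409.3999938964844, -56.29999923706055], [384.29998779296875, -54.79999923706055]] 86.7737808227539
side yellow 6 [455.43218281 -30.21175441] [449.34083439 -32.72900104] [465.58768038 -28.06881835]
[[334.11035421 228.11356802]]
deck rear edge [[462.8, 75.5, 8.0], [416.3, 76.7, 8.0]] stop [[ 427.89613271 -232.21499863   60.        ]]
plain lid ctr [[466.73853598 342.73160798  78.        ]]
```

Lane: mouth at about (435,-31), direction (-0.056,-0.998). The stop, lips and deck rear edge all agree within about 3 mm. The triangulated lid heights (80, 83 and 87) fit the jars' sizes. I'll take the far jar at (457.5,209) first, with the jaws along the lane direction.

>>> {"api": "arm_command", "payload": {
  "deltas": [
    {"xyz":[0.033,-0.032,0],"turn":[0,0,0.0165]},
    {"xyz":[0.0335,-0.0325,0],"turn":[0,0,0.0165]},
    {"xyz":[0.0335,-0.0325,0],"turn":[0,0,0.0165]},
    {"xyz":[0.034,-0.033,0],"turn":[0,0,0.0165]},
    {"xyz":[0.034,-0.033,0],"turn":[0,0,0.0165]},
    {"xyz":[0.034,-0.033,0],"turn":[0,0,0.0165]},
    {"xyz":[0.034,-0.033,0],"turn":[0,0,0.0165]},
    {"xyz":[0.034,-0.033,0],"turn":[0,0,0.0165]},
    {"xyz":[0.0335,-0.0325,0],"turn":[0,0,0.0165]},
    {"xyz":[0.033,-0.0325,0],"turn":[0,0,0.0165]},
    {"xyz":[0,0,-0.03]},
    {"xyz":[0,0,0]}
  ],
  "gripper": 0
}}

```text
validation failed for argument at $.de...
```

>>> {"api": "arm_command", "payload": {
  "deltas": [
    {"xyz":[0.033,-0.032,0],"turn":[0,0,0.0165]},
    {"xyz":[0.0335,-0.0325,0],"turn":[0,0,0.0165]},
    {"xyz":[0.0335,-0.0325,0],"turn":[0,0,0.0165]},
    {"xyz":[0.034,-0.033,0],"turn":[0,0,0.0165]},
    {"xyz":[0.034,-0.033,0],"turn":[0,0,0.0165]},
    {"xyz":[0.034,-0.033,0],"turn":[0,0,0.0165]},
    {"xyz":[0.034,-0.033,0],"turn":[0,0,0.0165]},
    {"xyz":[0.034,-0.033,0],"turn":[0,0,0.0165]},
    {"xyz":[0.0335,-0.0325,0],"turn":[0,0,0.0165]},
    {"xyz":[0.033,-0.0325,0],"turn":[0,0,0.0165]},
    {"xyz":[0,0,-0.03],"turn":[0,0,0]},
    {"xyz":[0,0,0],"turn":[0,0,0]}
  ],
  "gripper": 0
}}

```text
clock: 1.8
eef_pos: [456.6, 208.9, 146.2]
eef_rot: [-3.14, -0.003, 3.084]
wrist_force: [-0.8, 0.5, 0.1]
finger_gap: 94.0
```

>>> {"api": "arm_command", "payload": {
  "deltas": [
    {"xyz":[0.0005,0,-0.03],"turn":[0,0,0]},
    {"xyz":[0,0,-0.03],"turn":[0,0,0]},
    {"xyz":[0,0,-0.03],"turn":[0,0,0]},
    {"xyz":[0,0,-0.018],"turn":[0,0,0]},
    {"xyz":[0,0,0],"turn":[0,0,0]}
  ]
}}

```text
clock: 2.42
eef_pos: [457.6, 209.9, 39.8]
eef_rot: [-3.141, -0.001, 3.086]
wrist_force: [0.1, 0.7, 0.6]
finger_gap: 93.9
```

```bash
python3 - <<'E'
from h import *
s=camera("side");cv2.imwrite("pics/s1.png",cv2.resize(s["color"][80:200,230:380,::-1],None,fx=5,fy=5,interpolation=cv2.INTER_NEAREST))
print(read_state()["eef_pos"],read_state()["wrist_force"])
E
```

```text
[458.14644545 210.0377407   40.68229448] [ 0.89233771 -0.21755426  0.49238454]
```

View pics/s1.png

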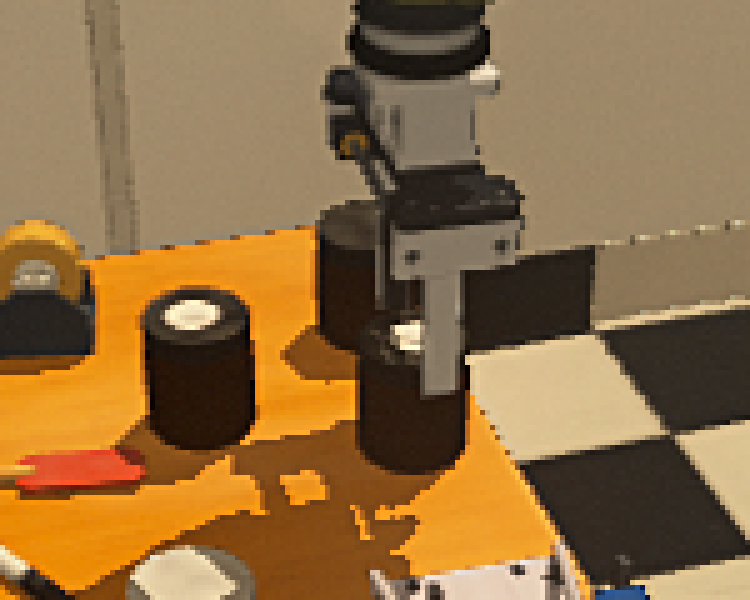

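The fingers straddle the far jar: front finger at crop (443,340), jar lid at (412,330). The 6 px offset matches the finger being 53 mm nearer the camera. I'll grip now.

>>> {"api": "arm_command", "payload": {
  "deltas": [
    {"xyz":[0,0,0],"turn":[0,0,0]},
    {"xyz":[0,0,0],"turn":[0,0,0]},
    {"xyz":[0,0,0],"turn":[0,0,0]},
    {"xyz":[0,0,0],"turn":[0,0,0]},
    {"xyz":[0,0,0],"turn":[0,0,0]},
    {"xyz":[0,0,0],"turn":[0,0,0]}
  ],
  "gripper": 1,
  "force": 20
}}

```text
clock: 3.22
eef_pos: [458.2, 209.6, 40.1]
eef_rot: [3.141, 0.0, 3.085]
wrist_force: [-1.7, -0.4, 6.3]
finger_gap: 65.4
```

>>> {"api": "arm_command", "payload": {
  "deltas": [
    {"xyz":[0,0,0.02],"turn":[0,0,0]},
    {"xyz":[0,0,0.03],"turn":[0,0,0]},
    {"xyz":[0,0,0.02],"turn":[0,0,0]},
    {"xyz":[-0.002,-0.015,0],"turn":[0,0,0]},
    {"xyz":[-0.003,-0.03,0],"turn":[0,0,0]},
    {"xyz":[-0.004,-0.035,0],"turn":[0,0,0]},
    {"xyz":[-0.004,-0.035,0],"turn":[0,0,0]},
    {"xyz":[-0.004,-0.035,0],"turn":[0,0,0]},
    {"xyz":[-0.002,-0.025,0],"turn":[0,0,0]},
    {"xyz":[-0.001,-0.01,0],"turn":[0,0,0]},
    {"xyz":[0,0,0],"turn":[0,0,0]},
    {"xyz":[0,0,0],"turn":[0,0,0]}
  ]
}}

```text
clock: 4.72
eef_pos: [437.9, 25.0, 109.5]
eef_rot: [3.142, -0.0, 3.085]
wrist_force: [-0.5, 0.6, -1.3]
finger_gap: 64.9
```

```bash
python3 - <<'E'
from h import *
s=camera("side");cv2.imwrite("pics/s2.png",cv2.resize(s["color"][80:260,250:400,::-1],None,fx=3.3,fy=3.3,interpolation=cv2.INTER_NEAREST))
t=camera("top");cv2.imwrite("pics/t2.png",cv2.resize(t["color"][130:250,280:440,::-1],None,fx=4,fy=4,interpolation=cv2.INTER_NEAREST))
r=read_state();print(r["eef_pos"],r["eef_rot"],r["wrist_force"],r["finger_gap"])
E
```

```text
[437.97288663  25.13613083 109.60204129] [ 3.14152338e+00 -1.71234920e-04  3.08575798e+00] [ 0.47405082  0.77939494 -0.82005921] 65.14580903327925
```

View pics/s2.png

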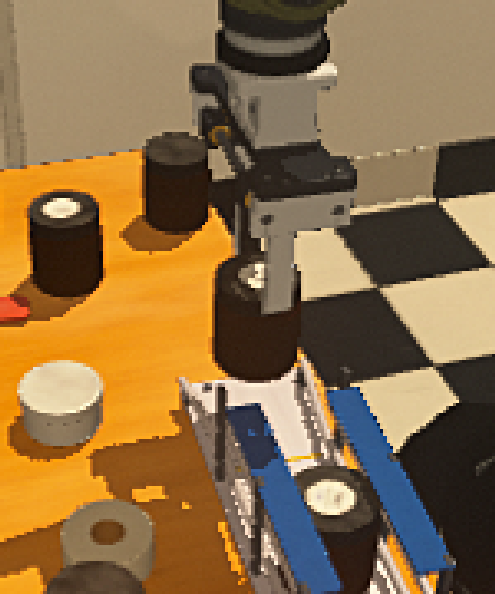

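View pics/t2.png

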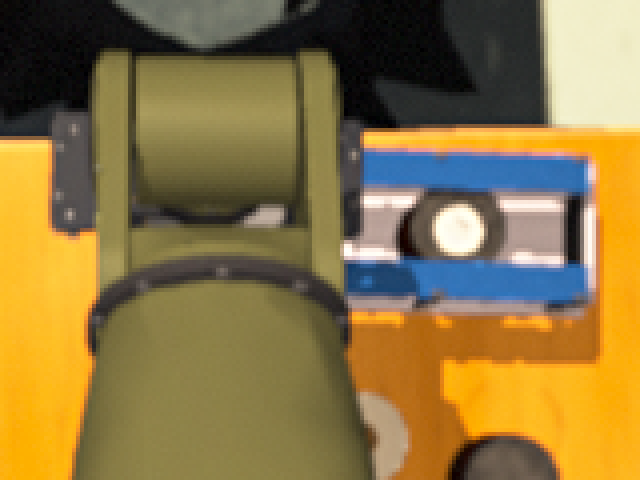

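The jar hangs upright over the apron (side crop (257,315)), with the mouth's yellow line visible ahead. Lowering it now.

>>> {"api": "arm_command", "payload": {
  "deltas": [
    {"xyz":[0,-0.001,-0.02],"turn":[0,0,0]},
    {"xyz":[0,0,-0.02],"turn":[0,0,0]},
    {"xyz":[0,0,-0.01],"turn":[0,0,0]},
    {"xyz":[0,0,-0.006],"turn":[0,0,0]},
    {"xyz":[0,0,-0.004],"turn":[0,0,0]},
    {"xyz":[0,0,0],"turn":[0,0,0]},
    {"xyz":[0,0,0],"turn":[0,0,0]}
  ]
}}

```text
clock: 5.7
eef_pos: [438.2, 23.5, 50.1]
eef_rot: [-3.142, 0.001, 3.085]
wrist_force: [-0.4, -0.6, -0.5]
finger_gap: 64.9
```

>>> {"api": "arm_command", "payload": {
  "deltas": [
    {"xyz":[0,0,-0.0015],"turn":[0,0,0]},
    {"xyz":[0,0,0],"turn":[0,0,0]},
    {"xyz":[0,0,0],"turn":[0,0,0]}
  ]
}}

```text
clock: 6.08
eef_pos: [438.0, 23.5, 48.3]
eef_rot: [-3.142, 0.0, 3.085]
wrist_force: [-0.1, -0.0, -1.4]
finger_gap: 65.1
```

>>> {"api": "arm_command", "payload": {
  "deltas": [
    {"xyz":[0,0,-0.0005],"turn":[0,0,0]},
    {"xyz":[0,0,0],"turn":[0,0,0]},
    {"xyz":[0,0,0],"turn":[0,0,0]},
    {"xyz":[0,0,0],"turn":[0,0,0]},
    {"xyz":[0,0,0],"turn":[0,0,0]},
    {"xyz":[0,0,0],"turn":[0,0,0]}
  ],
  "gripper": 0
}}

```text
clock: 6.82
eef_pos: [438.0, 23.5, 47.7]
eef_rot: [-3.142, 0.0, 3.085]
wrist_force: [0.2, 0.0, -0.1]
finger_gap: 94.0
```

```bash
python3 - <<'E'
from h import *
s=camera("side");cv2.imwrite("pics/s3.png",cv2.resize(s["color"][100:260,250:400,::-1],None,fx=3.6,fy=3.6,interpolation=cv2.INTER_NEAREST))
r=read_state();print(r["eef_pos"],r["wrist_force"],r["finger_gap"])
E
```

```text
[437.97398388  23.5363371   47.73969797] [-0.09125233  0.05464703  0.629075  ] 93.68869332314345
```

View pics/s3.png

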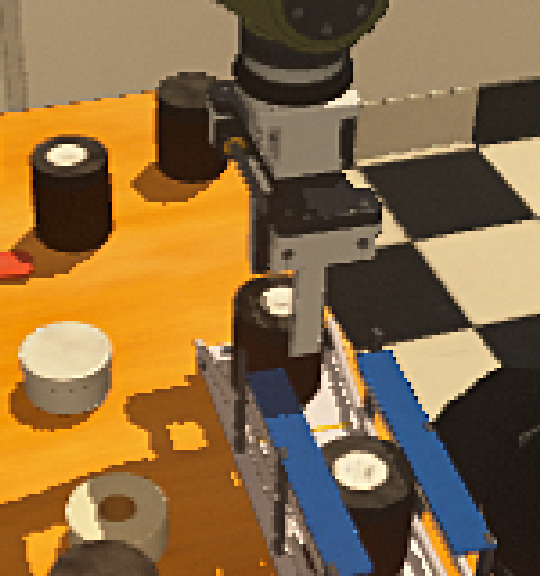

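The jar stands upright on the apron and is released: lid at crop (270,295), mouth line ahead at (340,427). Next I'll go up, behind, close and lower.

>>> {"api": "arm_command", "payload": {
  "deltas": [
    {"xyz":[0,0,0.02],"turn":[0,0,0]},
    {"xyz":[0,0,0.03],"turn":[0,0,0]},
    {"xyz":[0,0,0.025],"turn":[0,0,0]},
    {"xyz":[0.001,0.02,0],"turn":[0,0,0]},
    {"xyz":[0.002,0.035,0],"turn":[0,0,0]},
    {"xyz":[0.001,0.025,0],"turn":[0,0,0]},
    {"xyz":[0,0,0],"turn":[0,0,0]}
  ]
}}

```text
clock: 7.75
eef_pos: [441.9, 104.4, 122.7]
eef_rot: [3.142, -0.0, 3.087]
wrist_force: [0.4, -0.2, -0.9]
finger_gap: 94.0
```

>>> {"api": "arm_command", "payload": {
  "deltas": [
    {"xyz":[0,0,-0.02],"turn":[0,0,0]},
    {"xyz":[0,0,0],"turn":[0,0,0]},
    {"xyz":[0,0,0],"turn":[0,0,0]},
    {"xyz":[0,0,0],"turn":[0,0,0]},
    {"xyz":[0,0,-0.025],"turn":[0,0,0]},
    {"xyz":[0,0,-0.03],"turn":[0,0,0]},
    {"xyz":[0,0,-0.015],"turn":[0,0,0]},
    {"xyz":[0,0,0],"turn":[0,0,0]}
  ],
  "gripper": 1
}}

```text
clock: 8.75
eef_pos: [441.8, 103.4, 32.5]
eef_rot: [-3.141, -0.001, 3.085]
wrist_force: [-0.0, 0.9, -0.4]
finger_gap: 17.3
```

```bash
cat > look.py <<'E'
from h import *
import sys
k=sys.argv[1]
s=camera("side");cv2.imwrite(f"pics/s{k}.png",cv2.resize(s["color"][100:300,250:400,::-1],None,fx=3,fy=3,interpolation=cv2.INTER_NEAREST))
r=read_state();print(r["eef_pos"],r["eef_rot"],r["wrist_force"],r["finger_gap"])
hsv=cv2.cvtColor(s["color"],cv2.COLOR_RGB2HSV)
w=np.zeros(hsv.shape[:2],bool);w[140:265,300:385]=((hsv[...,1]<75)&(hsv[...,2]>150))[140:265,300:385]
O=np.array([435,-30.6]);e=np.array([-.0565,-.9984]);f=np.array([.9984,-.0565])
for ct,st in blobs(w,15):
    P=onz(s,[ct],87)[0][:2]-O; print(ct.round(1),st[2:],"lane x,y",(P@e).round(1),(P@f).round(1))
E
python3 look.py 4
```

```text
[442.27857141 103.52251646  33.25613403] [3.14158485e+00 2.04515957e-04 3.08480952e+00] [ 0.70585812 -0.08136683 -0.6427287 ] 13.423749391704275
[329.2 182.7] [ 9  7 44] lane x,y -55.3 4.0
[345.3 204.1] [ 9 30 84] lane x,y 34.0 17.4
[339.5 211.4] [ 11  18 104] lane x,y 55.3 -4.1
[340.8 220.5] [11  5 29] lane x,y 85.5 -10.7
[322.5 229.5] [ 9 23 87] lane x,y 103.2 -59.0
[349.4 230.2] [ 14  10 106] lane x,y 119.9 -1.7
[330.9 245.5] [ 6 11 30] lane x,y 153.8 -54.9
[369.3 257.2] [ 23  22 130] lane x,y 204.6 12.5
[378.6 257.2] [ 4  7 15] lane x,y 209.4 31.1
```

View pics/s4.png

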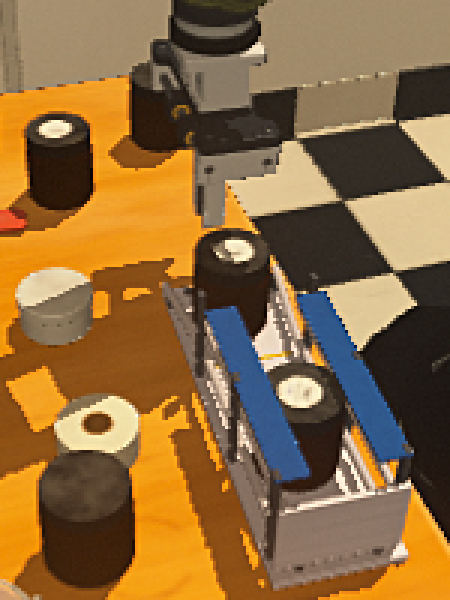

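The jar stands at lane (-55,+3) and the closed fingers are behind it. Pushing gently along the lane axis.

>>> {"api": "arm_command", "payload": {
  "deltas": [
    {"xyz":[-0.001,-0.015,-0.002],"turn":[0,0,0]},
    {"xyz":[0,-0.01,0],"turn":[0,0,0]},
    {"xyz":[-0.001,-0.01,0],"turn":[0,0,0]},
    {"xyz":[0,-0.009,0],"turn":[0,0,0]},
    {"xyz":[-0.001,-0.01,0],"turn":[0,0,0]},
    {"xyz":[-0.0005,-0.01,0],"turn":[0,0,0]},
    {"xyz":[-0.0005,-0.01,0],"turn":[0,0,0]},
    {"xyz":[-0.0005,-0.01,0],"turn":[0,0,0]},
    {"xyz":[-0.0005,-0.01,0],"turn":[0,0,0]},
    {"xyz":[0,0,0],"turn":[0,0,0]}
  ]
}}

```text
clock: 10.05
eef_pos: [436.9, 8.9, 30.7]
eef_rot: [-3.141, -0.0, 3.084]
wrist_force: [0.5, -0.3, -1.0]
finger_gap: 0.5
```

```bash
python3 look.py 5
```

```text
[436.92188376   9.23835986  30.69104411] [-3.14153069e+00 -1.58437809e-04  3.08415449e+00] [-0.19841944 -0.07086243 -0.37905556] 0.42707902919386653
[334.9 140.4] [15  2 16] lane x,y -248.1 79.5
[314.  198.2] [20 11 87] lane x,y -5.4 -49.6
[337.9 198.6] [ 7  8 34] lane x,y 10.1 6.4
[349.4 230.2] [ 14  10 106] lane x,y 119.9 -1.7
[369.4 257.3] [ 23  22 130] lane x,y 204.8 12.6
[378.6 257.2] [ 4  7 15] lane x,y 209.4 31.1
```

View pics/s5.png

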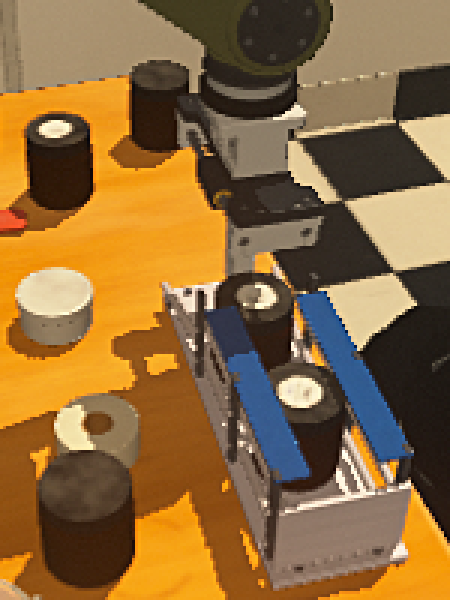

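The jar is at about lane x=7, entering the rails upright (lid at crop (255,293)). Continuing 29 mm.

>>> {"api": "arm_command", "payload": {
  "deltas": [
    {"xyz":[-0.0005,-0.008,0],"turn":[0,0,0]},
    {"xyz":[-0.0005,-0.008,0],"turn":[0,0,0]},
    {"xyz":[-0.0005,-0.008,0],"turn":[0,0,0]},
    {"xyz":[0,-0.005,0],"turn":[0,0,0]},
    {"xyz":[0,0,0],"turn":[0,0,0]},
    {"xyz":[0,0,0],"turn":[0,0,0]}
  ]
}}

```text
clock: 10.85
eef_pos: [435.5, -19.4, 30.8]
eef_rot: [-3.142, 0.0, 3.085]
wrist_force: [-0.1, -0.1, -0.0]
finger_gap: 0.5
```

```bash
python3 look.py 6
```

```text
[435.50844276 -19.39280658  30.75799875] [-3.14155520e+00  3.41545073e-05  3.08488974e+00] [-0.57691034  0.31581208  0.39963615] 0.2841716896867074
[346.  145.2] [26  8 55] lane x,y -214.7 103.0
[354.8 181.2] [15  3 17] lane x,y -45.3 69.7
[343.1 194.9] [ 4  8 16] lane x,y -0.2 23.2
[316.3 199.5] [ 25  19 187] lane x,y 0.6 -45.4
[341.6 205.9] [ 7  8 36] lane x,y 38.1 6.7
[319.9 216.9] [ 5  7 16] lane x,y 62.3 -53.6
[349.8 230.3] [ 14  10 100] lane x,y 120.5 -1.2
[369.4 257.3] [ 23  22 131] lane x,y 204.9 12.7
[378.6 257.2] [ 4  7 15] lane x,y 209.4 31.1
```

View pics/s6.png

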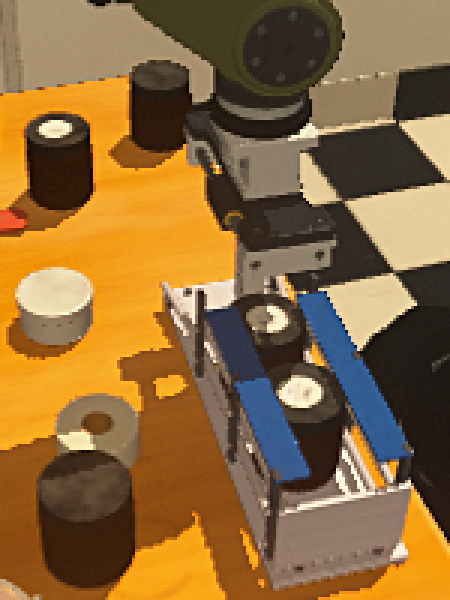

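Jar 1 is fully between the rails at about lane x=36 (lid crop (270,318)). Now I'll back off, rise, open and go to the near jar at (337.4,271.5).

>>> {"api": "arm_command", "payload": {
  "deltas": [
    {"xyz":[0.001,0.02,0],"turn":[0,0,0]},
    {"xyz":[0,0.02,0.02],"turn":[0,0,0]},
    {"xyz":[0,0.02,0.03],"turn":[0,0,0]},
    {"xyz":[-0.01,0.03,0.035],"turn":[0,0,0]},
    {"xyz":[-0.02,0.04,0.03],"turn":[0,0,0]},
    {"xyz":[-0.02,0.045,0],"turn":[0,0,0]},
    {"xyz":[-0.02,0.045,0],"turn":[0,0,0]},
    {"xyz":[-0.015,0.035,0],"turn":[0,0,0]},
    {"xyz":[-0.01,0.025,0],"turn":[0,0,0]},
    {"xyz":[-0.004,0.011,0],"turn":[0,0,0]},
    {"xyz":[0,0,0],"turn":[0,0,0]},
    {"xyz":[0,0,0],"turn":[0,0,0]}
  ],
  "gripper": 0
}}

```text
clock: 12.4
eef_pos: [337.8, 270.9, 145.7]
eef_rot: [-3.141, -0.0, 3.084]
wrist_force: [-0.7, 0.0, 0.2]
finger_gap: 94.1
```

>>> {"api": "arm_command", "payload": {
  "deltas": [
    {"xyz":[0,0.0005,-0.03],"turn":[0,0,0]},
    {"xyz":[0,0,-0.03],"turn":[0,0,0]},
    {"xyz":[0,0,-0.03],"turn":[0,0,0]},
    {"xyz":[0,0,-0.016],"turn":[0,0,0]},
    {"xyz":[0,0,0],"turn":[0,0,0]},
    {"xyz":[0,0,0],"turn":[0,0,0]}
  ]
}}

```text
clock: 13.15
eef_pos: [338.1, 271.9, 40.5]
eef_rot: [3.141, 0.001, 3.084]
wrist_force: [0.6, 0.0, 1.6]
finger_gap: 93.9
```

```bash
python3 look.py 7; python3 - <<'E'
from h import *
s=camera("side")
cv2.imwrite("pics/s7b.png",cv2.resize(s["color"][80:200,210:360,::-1],None,fx=4,fy=4,interpolation=cv2.INTER_NEAREST))
E
```

```text
[338.0768515  272.04787647  40.59404641] [3.14080899e+00 1.11455918e-03 3.08435809e+00] [ 0.83085488 -0.12283602  0.12770667] 94.06333245724005
[342.8 194. ] [ 5 10 19] lane x,y -3.6 23.6
[320.1 199.6] [ 36  26 260] lane x,y 3.2 -36.6
[338.6 205.6] [13  8 74] lane x,y 35.3 0.1
[319.2 219.1] [ 5 19 46] lane x,y 69.2 -57.2
[349.5 230.2] [ 14  10 103] lane x,y 119.9 -1.5
[369.2 257.3] [ 23  22 121] lane x,y 204.9 12.1
[330.8 246.8] [ 5  7 16] lane x,y 157.1 -56.1
[378.6 257.2] [ 4  7 15] lane x,y 209.4 31.1
```

View pics/s7b.png

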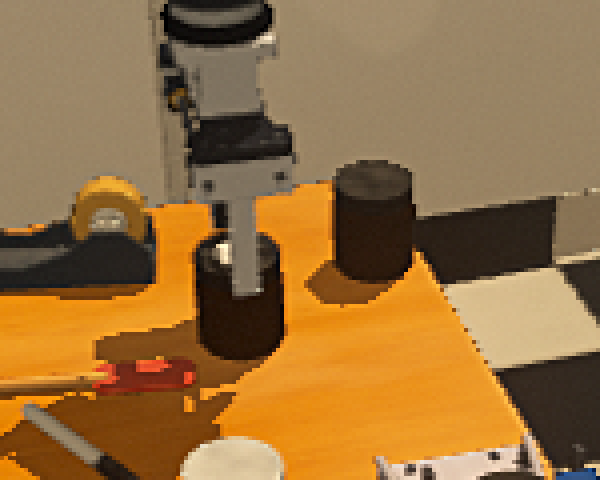

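View pics/s7.png

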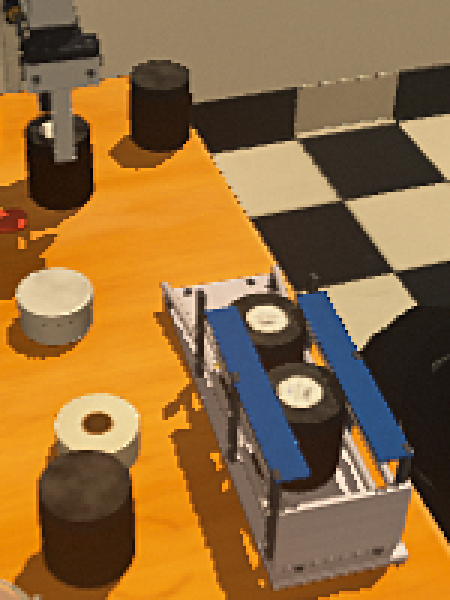

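Jar 1 is at lane (35,0), upright. The fingers straddle the near jar (crop (245,270)). I'll grip, then place it at lane x≈-64 so the front finger stays clear of jar 1.

>>> {"api": "arm_command", "payload": {
  "deltas": [
    {"xyz":[0,0,0],"turn":[0,0,0]},
    {"xyz":[0,0,0],"turn":[0,0,0]},
    {"xyz":[0,0,0],"turn":[0,0,0]},
    {"xyz":[0,0,0],"turn":[0,0,0]},
    {"xyz":[0,0,0],"turn":[0,0,0]},
    {"xyz":[0,0,0],"turn":[0,0,0]}
  ],
  "gripper": 1
}}

```text
clock: 14.0
eef_pos: [337.5, 272.0, 39.8]
eef_rot: [-3.142, 0.0, 3.085]
wrist_force: [-1.6, -0.9, 3.7]
finger_gap: 65.2
```

>>> {"api": "arm_command", "payload": {
  "deltas": [
    {"xyz":[0,0,0.02],"turn":[0,0,0]},
    {"xyz":[0,0,0.03],"turn":[0,0,0]},
    {"xyz":[0,0,0.02],"turn":[0,0,0]},
    {"xyz":[0.008,-0.02,0],"turn":[0,0,0]},
    {"xyz":[0.015,-0.035,0],"turn":[0,0,0]},
    {"xyz":[0.02,-0.045,0],"turn":[0,0,0]},
    {"xyz":[0.02,-0.045,0],"turn":[0,0,0]},
    {"xyz":[0.015,-0.04,0],"turn":[0,0,0]},
    {"xyz":[0.014,-0.03,0],"turn":[0,0,0]},
    {"xyz":[0.008,-0.02,0],"turn":[0,0,0]},
    {"xyz":[0,-0.004,0],"turn":[0,0,0]},
    {"xyz":[0,0,0],"turn":[0,0,0]}
  ]
}}

```text
clock: 15.5
eef_pos: [437.1, 33.3, 109.6]
eef_rot: [3.141, -0.0, 3.085]
wrist_force: [0.4, -0.4, -2.3]
finger_gap: 64.6
```

```bash
python3 look.py 8
```

```text
[437.16568005  33.59826363 109.63584223] [ 3.14145201e+00 -2.77375852e-04  3.08517286e+00] [-0.73970431 -0.72701071 -2.25314307] 65.10774645936765
[326.  161.1] [ 4  7 17] lane x,y -150.2 23.3
[342.8 193.8] [ 5 10 20] lane x,y -4.3 23.6
[322.8 197. ] [ 36  12 190] lane x,y -4.4 -27.6
[338.5 205.6] [14  8 79] lane x,y 35.3 -0.1
[349.4 230.2] [ 14  10 106] lane x,y 119.9 -1.7
[330.8 246.6] [ 6  8 21] lane x,y 156.8 -56.0
[369.3 257.2] [ 23  22 129] lane x,y 204.6 12.5
[378.6 257.2] [ 4  7 15] lane x,y 209.4 31.1
```

View pics/s8.png

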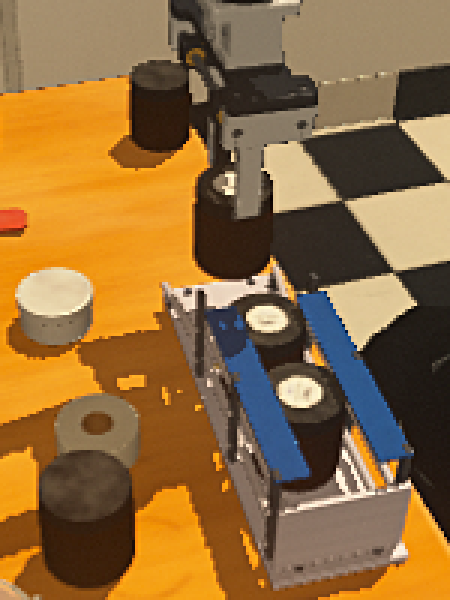

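The jar hangs upright over the apron's rear (crop (233,220)). Lowering it.

>>> {"api": "arm_command", "payload": {
  "deltas": [
    {"xyz":[0.0005,-0.0005,-0.02],"turn":[0,0,0]},
    {"xyz":[0,0,-0.02],"turn":[0,0,0]},
    {"xyz":[0,0,-0.01],"turn":[0,0,0]},
    {"xyz":[0,0,-0.006],"turn":[0,0,0]},
    {"xyz":[0,0,-0.004],"turn":[0,0,0]},
    {"xyz":[0,0,-0.0015],"turn":[0,0,0]},
    {"xyz":[0,0,0],"turn":[0,0,0]},
    {"xyz":[0,0,0],"turn":[0,0,0]}
  ]
}}

```text
clock: 16.55
eef_pos: [438.2, 32.5, 48.5]
eef_rot: [3.142, 0.0, 3.085]
wrist_force: [0.5, -0.3, -2.3]
finger_gap: 65.0
```

>>> {"api": "arm_command", "payload": {
  "deltas": [
    {"xyz":[0,0,0],"turn":[0,0,0]},
    {"xyz":[0,0,0],"turn":[0,0,0]},
    {"xyz":[0,0,0],"turn":[0,0,0]},
    {"xyz":[0,0,0],"turn":[0,0,0]},
    {"xyz":[0,0,0],"turn":[0,0,0]},
    {"xyz":[0,0,0],"turn":[0,0,0]}
  ],
  "gripper": 0
}}

```text
clock: 17.3
eef_pos: [438.0, 32.5, 48.2]
eef_rot: [3.142, 0.0, 3.085]
wrist_force: [0.2, 0.6, 0.7]
finger_gap: 94.0
```

>>> {"api": "arm_command", "payload": {
  "deltas": [
    {"xyz":[0,0,0.02],"turn":[0,0,0]},
    {"xyz":[0,0,0.03],"turn":[0,0,0]},
    {"xyz":[0,0,0.025],"turn":[0,0,0]},
    {"xyz":[0.001,0.02,0],"turn":[0,0,0]},
    {"xyz":[0.002,0.035,0],"turn":[0,0,0]},
    {"xyz":[0.001,0.025,0],"turn":[0,0,0]},
    {"xyz":[0,0,0],"turn":[0,0,0]}
  ]
}}

```text
clock: 18.18
eef_pos: [441.9, 113.5, 123.2]
eef_rot: [3.142, -0.0, 3.087]
wrist_force: [-0.3, -0.7, -0.7]
finger_gap: 93.9
```

```bash
python3 look.py 9
```

```text
[441.84748086 112.64888485 123.13822497] [-3.14139594e+00 -2.22267020e-04  3.08618569e+00] [-0.5423012   0.99715116  0.0955708 ] 93.97823715533667
[326.5 180.8] [12  7 60] lane x,y -64.7 -0.3
[342.7 193.7] [ 5 10 21] lane x,y -4.9 23.6
[308.9 199.4] [10 13 52] lane x,y -3.7 -62.7
[338.6 205.6] [13  8 77] lane x,y 35.4 0.2
[319.1 221.3] [ 5 14 33] lane x,y 76.0 -59.3
[349.5 230.2] [ 14  10 105] lane x,y 119.9 -1.6
[330.6 246.6] [ 5  8 20] lane x,y 156.6 -56.4
[369.3 257.4] [ 23  22 125] lane x,y 205.1 12.3
[378.6 257.2] [ 4  7 15] lane x,y 209.4 31.1
```

View pics/s9.png

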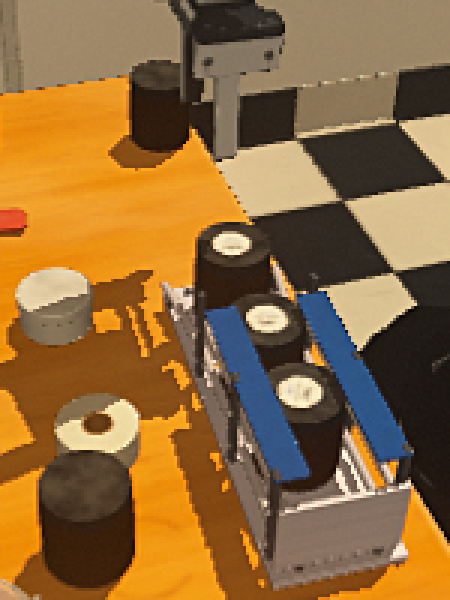

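All three lids are visible at lane x = -65, 35 and 120, each upright and near the centre line. Now I'll close, lower and push.

>>> {"api": "arm_command", "payload": {
  "deltas": [
    {"xyz":[0.001,0,-0.02],"turn":[0,0,0]},
    {"xyz":[0,0,0],"turn":[0,0,0]},
    {"xyz":[0,0,0],"turn":[0,0,0]},
    {"xyz":[0,0,-0.02],"turn":[0,0,0]},
    {"xyz":[0,0,-0.025],"turn":[0,0,0]},
    {"xyz":[0,0,-0.02],"turn":[0,0,0]},
    {"xyz":[0,0,-0.007],"turn":[0,0,0]},
    {"xyz":[0,0,0],"turn":[0,0,0]}
  ],
  "gripper": 1
}}

```text
clock: 19.23
eef_pos: [443.2, 112.4, 31.7]
eef_rot: [3.142, 0.0, 3.085]
wrist_force: [-0.3, 0.7, -0.3]
finger_gap: 17.4
```

>>> {"api": "arm_command", "payload": {
  "deltas": [
    {"xyz":[-0.001,-0.015,0],"turn":[0,0,0]},
    {"xyz":[0,-0.009,0],"turn":[0,0,0]},
    {"xyz":[-0.001,-0.009,0],"turn":[0,0,0]},
    {"xyz":[-0.0005,-0.009,0],"turn":[0,0,0]},
    {"xyz":[-0.0005,-0.009,0],"turn":[0,0,0]},
    {"xyz":[-0.0005,-0.009,0],"turn":[0,0,0]},
    {"xyz":[-0.0005,-0.009,0],"turn":[0,0,0]},
    {"xyz":[-0.0005,-0.009,0],"turn":[0,0,0]},
    {"xyz":[-0.0005,-0.008,0],"turn":[0,0,0]},
    {"xyz":[-0.0005,-0.008,0],"turn":[0,0,0]},
    {"xyz":[0,0,0],"turn":[0,0,0]}
  ]
}}

```text
clock: 20.6
eef_pos: [437.3, 17.9, 31.1]
eef_rot: [-3.141, -0.0, 3.084]
wrist_force: [-0.7, 0.5, -0.6]
finger_gap: 0.4
```

```bash
python3 look.py 10
```

```text
[437.37094157  18.18020188  31.1520781 ] [-3.14129724e+00 -2.73282426e-04  3.08434812e+00] [ 0.87509699 -0.27671812  0.18465918] 0.5387414550410823
[336.7 195.6] [ 7  8 32] lane x,y -1.3 6.9
[315. 198.] [14  9 63] lane x,y -5.4 -47.1
[344.6 214.4] [10  9 51] lane x,y 68.3 4.1
[351.4 234.2] [ 14  11 111] lane x,y 132.8 -1.6
[371.1 258.7] [21 18 98] lane x,y 209.4 14.6
[378.6 257.2] [ 4  7 15] lane x,y 209.4 31.1
```

View pics/s10.png

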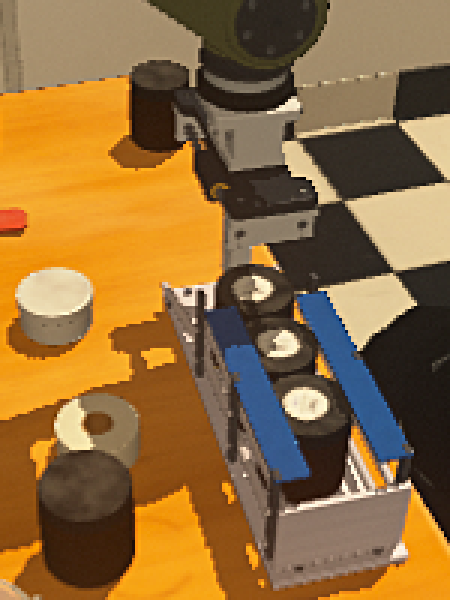

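All three are in file and sliding together (about -3, 66 and 133), with 38 mm still to go.

>>> {"api": "arm_command", "payload": {
  "deltas": [
    {"xyz":[-0.0005,-0.008,0],"turn":[0,0,0]},
    {"xyz":[-0.0005,-0.008,0],"turn":[0,0,0]},
    {"xyz":[-0.0005,-0.008,0],"turn":[0,0,0]},
    {"xyz":[-0.0005,-0.007,0],"turn":[0,0,0]},
    {"xyz":[0,-0.003,0],"turn":[0,0,0]},
    {"xyz":[0,0,0],"turn":[0,0,0]},
    {"xyz":[0,0,0],"turn":[0,0,0]}
  ]
}}

```text
clock: 21.52
eef_pos: [435.5, -15.5, 31.2]
eef_rot: [-3.141, -0.0, 3.085]
wrist_force: [-0.7, -0.5, 0.7]
finger_gap: 0.6
```

```bash
python3 look.py 11
```

```text
[435.50345925 -15.46336622  31.25792759] [-3.14140204e+00  3.95164362e-05  3.08497973e+00] [ 0.16043691  0.48385869 -0.14364457] 0.24008834437048
[347.7 143.8] [21  7 45] lane x,y -221.0 110.4
[316.2 199.4] [ 25  18 183] lane x,y 0.3 -45.6
[340.9 204.5] [ 8  8 34] lane x,y 32.8 6.9
[319.5 216. ] [ 4  7 16] lane x,y 59.2 -53.6
[349.1 224.4] [10 10 59] lane x,y 102.2 3.6
[356.7 245.2] [ 15  11 124] lane x,y 166.4 -1.4
[378.6 257.2] [ 4  7 15] lane x,y 209.4 31.1
[375.5 262.3] [18  8 43] lane x,y 220.4 19.7
```

View pics/s11.png

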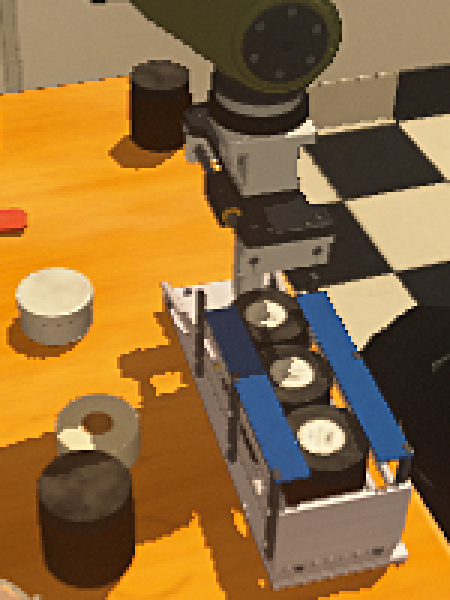

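First jar at about 166 (target 171). The last few millimetres go in small steps, watching the force.

>>> {"api": "arm_command", "payload": {
  "deltas": [
    {"xyz":[0,-0.0015,0],"turn":[0,0,0]},
    {"xyz":[0,-0.0015,0],"turn":[0,0,0]},
    {"xyz":[0,0,0],"turn":[0,0,0]},
    {"xyz":[0,0,0],"turn":[0,0,0]}
  ]
}}

```text
clock: 22.08
eef_pos: [435.5, -18.5, 31.2]
eef_rot: [-3.142, -0.0, 3.085]
wrist_force: [0.3, 1.7, 0.1]
finger_gap: 0.4
```

>>> {"api": "arm_command", "payload": {
  "deltas": [
    {"xyz":[0,-0.001,0],"turn":[0,0,0]},
    {"xyz":[0,0,0],"turn":[0,0,0]},
    {"xyz":[0,0,0],"turn":[0,0,0]}
  ]
}}

```text
clock: 22.45
eef_pos: [435.5, -19.5, 31.2]
eef_rot: [-3.142, -0.0, 3.085]
wrist_force: [0.3, 3.3, 0.2]
finger_gap: 0.2
```

>>> {"api": "arm_command", "payload": {
  "deltas": [
    {"xyz":[0,-0.001,0],"turn":[0,0,0]},
    {"xyz":[0,0,0],"turn":[0,0,0]},
    {"xyz":[0,0,0],"turn":[0,0,0]}
  ]
}}

```text
clock: 22.82
eef_pos: [435.5, -20.5, 31.2]
eef_rot: [-3.142, 0.0, 3.085]
wrist_force: [0.6, 1.9, 1.3]
finger_gap: 0.4
```

>>> {"api": "arm_command", "payload": {
  "deltas": [
    {"xyz":[0,-0.001,0],"turn":[0,0,0]},
    {"xyz":[0,0,0],"turn":[0,0,0]},
    {"xyz":[0,0,0],"turn":[0,0,0]}
  ]
}}

```text
clock: 23.2
eef_pos: [435.5, -21.5, 31.2]
eef_rot: [-3.142, -0.0, 3.085]
wrist_force: [-0.5, 2.4, 0.2]
finger_gap: 0.5
```

>>> {"api": "arm_command", "payload": {
  "deltas": [
    {"xyz":[0,-0.001,0],"turn":[0,0,0]},
    {"xyz":[0,0,0],"turn":[0,0,0]},
    {"xyz":[0,0,0],"turn":[0,0,0]}
  ]
}}

```text
clock: 23.58
eef_pos: [435.5, -22.4, 31.2]
eef_rot: [3.142, -0.0, 3.085]
wrist_force: [0.3, 2.9, 0.1]
finger_gap: 0.4
```

```bash
python3 look.py 12
```

```text
[435.49220919 -22.4229962   31.24550883] [3.14150216e+00 5.00358528e-06 3.08482335e+00] [0.86014962 4.05380147 1.12342072] 0.40441684922509236
[345.8 146.1] [29  8 58] lane x,y -210.5 101.0
[316.6 199.7] [ 25  20 197] lane x,y 1.6 -44.9
[343.1 195.1] [ 4  7 15] lane x,y 0.8 22.9
[341.9 205.9] [ 7  9 39] lane x,y 38.3 7.4
[350.2 226.1] [ 9 10 57] lane x,y 108.1 4.3
[357.6 247.2] [ 15  11 124] lane x,y 172.4 -1.4
[378.6 257.2] [ 4  7 15] lane x,y 209.4 31.1
[376.1 262.7] [18  6 37] lane x,y 221.8 20.5
```

>>> {"api": "arm_command", "payload": {
  "deltas": [
    {"xyz":[0,-0.001,0],"turn":[0,0,0]},
    {"xyz":[0,0,0],"turn":[0,0,0]},
    {"xyz":[0,0,0],"turn":[0,0,0]}
  ]
}}

```text
clock: 24.0
eef_pos: [435.6, -22.7, 31.3]
eef_rot: [3.14, 0.0, 3.085]
wrist_force: [1.0, 12.6, 1.4]
finger_gap: 0.1
```

>>> {"api": "arm_command", "payload": {
  "deltas": [
    {"xyz":[0,-0.001,0],"turn":[0,0,0]},
    {"xyz":[0,0,0],"turn":[0,0,0]},
    {"xyz":[0,0,0],"turn":[0,0,0]}
  ]
}}

```text
clock: 24.38
eef_pos: [435.7, -22.9, 31.4]
eef_rot: [3.139, 0.0, 3.085]
wrist_force: [3.1, 19.9, 3.4]
finger_gap: 0.6
```

The force climbs to 20 N with no travel, so the file is against the stop. Backing off and raising.

>>> {"api": "arm_command", "payload": {
  "deltas": [
    {"xyz":[0,0.003,0],"turn":[0,0,0]},
    {"xyz":[0.001,0.015,0],"turn":[0,0,0]},
    {"xyz":[0.002,0.03,0],"turn":[0,0,0]},
    {"xyz":[0,0.03,0.03],"turn":[0,0,0]},
    {"xyz":[0,0.03,0.05],"turn":[0,0,0]},
    {"xyz":[-0.01,0.04,0.04],"turn":[0,0,0]},
    {"xyz":[-0.02,0.05,0],"turn":[0,0,0]},
    {"xyz":[-0.02,0.05,0],"turn":[0,0,0]},
    {"xyz":[-0.02,0.04,0],"turn":[0,0,0]},
    {"xyz":[0,0,0],"turn":[0,0,0]},
    {"xyz":[0,0,0],"turn":[0,0,0]}
  ]
}}

```text
clock: 25.75
eef_pos: [368.5, 263.3, 151.1]
eef_rot: [-3.141, 0.0, 3.085]
wrist_force: [0.3, 0.2, -0.9]
finger_gap: 0.5
```

```bash
python3 look.py 13; python3 - <<'E'
from h import *
t=camera("top");cv2.imwrite("pics/t13.png",cv2.resize(t["color"][130:250,180:440,::-1],None,fx=3,fy=3,interpolation=cv2.INTER_NEAREST))
hsv=cv2.cvtColor(t["color"],cv2.COLOR_RGB2HSV)
w=np.zeros(hsv.shape[:2],bool);w[176:198,340:430]=((hsv[...,1]<75)&(hsv[...,2]>150))[176:198,340:430]
O=np.array([435,-30.6]);e=np.array([-.0565,-.9984]);f=np.array([.9984,-.0565])
for ct,st in blobs(w,20):
    P=onz(t,[ct],86)[0][:2]-O; print(ct.round(1),st[2:],(P@e).round(1),(P@f).round(1))
E
```

```text
[368.73400028 262.97175815 151.17872101] [-3.14120425e+00  5.20990405e-05  3.08425294e+00] [0.04430867 0.27732622 0.07425376] 0.26336364906084747
[342.8 194. ] [ 5 10 19] lane x,y -3.6 23.6
[320.5 199.5] [ 36  26 265] lane x,y 3.4 -35.5
[338.9 205.6] [13  9 76] lane x,y 35.5 0.9
[319.8 221.1] [ 7 20 57] lane x,y 75.9 -57.5
[347.6 225.4] [13 10 92] lane x,y 104.6 -0.8
[357.7 247.1] [ 15  11 118] lane x,y 172.0 -1.2
[378.6 257.2] [ 4  7 15] lane x,y 209.4 31.1
[376.2 262.6] [17  6 31] lane x,y 221.8 20.8
[343.6 186.3] [  9  22 182] -18.1 -4.0
[351.4 179. ] [ 5  9 29] 2.4 16.8
[376.3 178.3] [ 8  6 30] 70.2 20.8
[399.5 178.6] [ 9  5 29] 133.6 22.1
[427. 188.] [ 3 22 54] 209.2 -1.5
[363.5 185.4] [ 14  14 144] 35.8 0.3
[388.8 186.6] [ 14  12 140] 104.6 -1.0
[413.2 187.5] [ 13  14 144] 171.3 -1.4
```

View pics/s13.png

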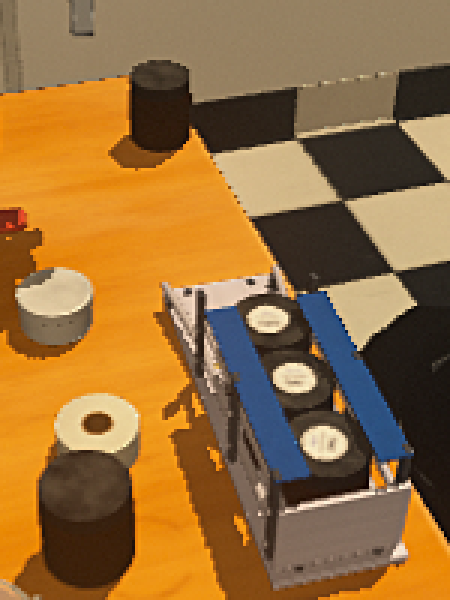

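View pics/t13.png

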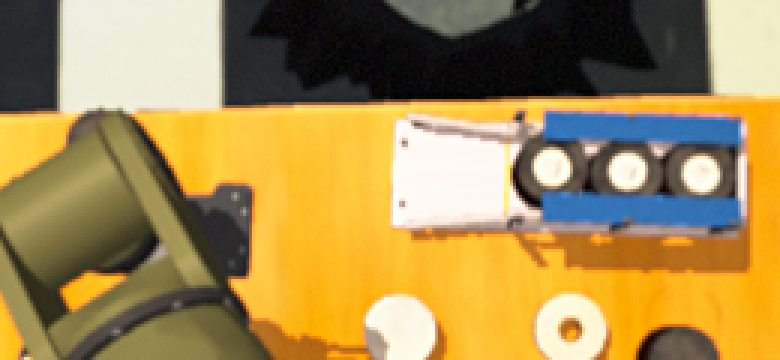

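Both views put the jars at lane x ≈ 36, 104.6 and 171.5, within 2 mm of the centre line and upright. The plain jar has not moved, and the arm is clear of everything.

```bash
python3 -c "
from cell import *
print(sign_off())"
```

```text
the job is handed in; nothing more can be done
None
```

Both stickered jars are in the lane behind the first, and I handed the job in at about 26 s of the 72 s. I took one jar at a time: stood it on the apron, let go, and pushed it in with closed fingers before fetching the other. The second push ran until the force climbed to about 20 N with no further travel, so the file is against the stop.

The last pictures, from both cameras, show:

- **Positions:** the three jars stand upright in a closed file at lane x ≈ 36, 105 and 171–172 mm, within about 1.5 mm of the centre line.
- **Plain jar:** by eye it stands where it was in the side view. In the final top view the arm partly hid it, so I did not measure it again.
- **Robot:** the arm was clear of everything when I signed off.

No check failed. The two cameras differed by up to 1 mm on the final jar positions, and by about 2–6 mm on the loose jars at the start.

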